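# Mirror the edge-finishing kit for a left-handed colleague

### The job

A left-handed colleague takes over: move the four edge-finishing things from the dark steel rack to the empty pale wooden rack, one to each place, in reverse order, so that the one that now stands leftmost (as seen from the robot) ends rightmost, and so on. Keep them upright, stand each in the middle of its place, let go of everything, and leave the bone folder alone.

Things in the scene. Friction and masses are not known exactly. Their poses are not given: they have to be found in the camera images.
- wax: orange block of edge wax on a black felt base, one piece, upright. Base 44 (x) x 52 (y) mm and 12 mm high; the orange block on it is about 26 (x) x 32 (y) mm, from 12 to 28 mm above the underside, and is the place to grip, across x. Origin: centre of the underside; z up. At the start turned at most 0.25 rad from its pad. 0.06 to 0.11 kg.
- dauber: round dye brush standing on its wooden foot, bristles up, 36 mm in diameter and 36 mm high; only the lowest 20 mm (the wooden foot) is solid enough to grip. Origin: centre of the underside; z up; any yaw. 0.03 to 0.06 kg.
- burnisher: short turned beech burnisher standing on end, a plain rod of 21 mm diameter, 48 mm high. Origin: centre of the underside; z up; any yaw. 0.02 to 0.04 kg.
- jar: small closed amber dye jar with a red cap (the cap does not come off), 34 mm in diameter, 46 mm high; grip it round the body. Origin: centre of the underside; z up; any yaw. 0.05 to 0.10 kg.
- pad_wax: green plastic pad, 62 x 66 x 6 mm, under the wax block at the start (within 6 mm of its centre in x and y). The four pads lie fixed in a row, 72 mm apart in varying order, on the dark steel rack (76 x 308 mm; end cheeks 24 mm high, 42 mm from the outer pads' centres; open front and back). Origin: centre of its underside, 12 mm above the bench; y along the row, to the robot's left.
- pad_dauber: blue plastic pad, 62 x 66 x 6 mm, under the dauber at the start (within 6 mm of its centre in x and y). The four pads lie fixed in a row, 72 mm apart in varying order, on the dark steel rack (76 x 308 mm; end cheeks 24 mm high, 42 mm from the outer pads' centres; open front and back). Origin: centre of its underside, 12 mm above the bench; y along the row, to the robot's left.
- pad_burnisher: yellow plastic pad, 62 x 66 x 6 mm, under the burnisher at the start (within 6 mm of its centre in x and y). The four pads lie fixed in a row, 72 mm apart in varying order, on the dark steel rack (76 x 308 mm; end cheeks 24 mm high, 42 mm from the outer pads' centres; open front and back). Origin: centre of its underside, 12 mm above the bench; y along the row, to the robot's left.
- pad_jar: white plastic pad, 62 x 66 x 6 mm, under the jar at the start (within 6 mm of its centre in x and y). The four pads lie fixed in a row, 72 mm apart in varying order, on the dark steel rack (76 x 308 mm; end cheeks 24 mm high, 42 mm from the outer pads' centres; open front and back). Origin: centre of its underside, 12 mm above the bench; y along the row, to the robot's left.
- new_rack: pale wooden rack, fixed, empty, 76 x 308 mm, beside the steel one. Origin: centre of its underside, on the bench; the row runs along its y (+y to the robot's left, within 0.25 rad); middles of its places at y = +108, +36, -36, -108 mm, x = 0; floor 18 mm above the bench. Dark strips 4 mm wide, 4 mm proud of the floor at y = +72, 0, -72 mm; end cheeks 26 mm high at y = +-150 mm, else open.
- folder: bystander, to be left alone: pale bone folder lying flat on the bench behind the racks, 22 x 133 x 8 mm, long along its y. Origin: centre of its underside.
Mind the look-alikes: they are no part of the job. Of the things shaped like the burnisher, the beech one is meant.

How it is judged:
At the end, for the whole second after the job is handed in: Each thing stands on the floor of the wooden rack (height within 4 mm), in the reverse of the order of their pads, within 14 mm of the middle of a place along the row and 15 mm across it, upright within 0.1 rad, at rest and released ((y of wax in the frame of new_rack between 0.094 and 0.122 m or y of wax in the frame of new_rack between 0.022 and 0.05 m or y of wax in the frame of new_rack between -0.05 and -0.022 m or y of wax in the frame of new_rack between -0.122 and -0.094 m) and x of wax in the frame of new_rack between -0.015 and 0.015 m and z of wax in the frame of new_rack between 0.014 and 0.022 m and angle between each of wax, dauber, burnisher, jar's own z axis and vertical below 0.1 rad and linear speed of each of wax, dauber, burnisher, jar below 0.02 m/s and contact force between each of wax, dauber, burnisher, jar and the fingers below 0.1 N and (y of dauber in the frame of new_rack between 0.094 and 0.122 m or y of dauber in the frame of new_rack between 0.022 and 0.05 m or y of dauber in the frame of new_rack between -0.05 and -0.022 m or y of dauber in the frame of new_rack between -0.122 and -0.094 m) and x of dauber in the frame of new_rack between -0.015 and 0.015 m and z of dauber in the frame of new_rack between 0.014 and 0.022 m and (y of burnisher in the frame of new_rack between 0.094 and 0.122 m or y of burnisher in the frame of new_rack between 0.022 and 0.05 m or y of burnisher in the frame of new_rack between -0.05 and -0.022 m or y of burnisher in the frame of new_rack between -0.122 and -0.094 m) and x of burnisher in the frame of new_rack between -0.015 and 0.015 m and z of burnisher in the frame of new_rack between 0.014 and 0.022 m and (y of jar in the frame of new_rack between 0.094 and 0.122 m or y of jar in the frame of new_rack between 0.022 and 0.05 m or y of jar in the frame of new_rack between -0.05 and -0.022 m or y of jar in the frame of new_rack between -0.122 and -0.094 m) and x of jar in the frame of new_rack between -0.015 and 0.015 m and z of jar in the frame of new_rack between 0.014 and 0.022 m and ((y of pad_wax in the frame of pad_dauber above 0 m and ((y of wax in the frame of new_rack below -0.072 m and y of dauber in the frame of new_rack above -0.072 m) or (y of wax in the frame of new_rack below 0 m and y of dauber in the frame of new_rack above 0 m) or (y of wax in the frame of new_rack below 0.072 m and y of dauber in the frame of new_rack above 0.072 m))) or (y of pad_wax in the frame of pad_dauber below 0 m and ((y of dauber in the frame of new_rack below -0.072 m and y of wax in the frame of new_rack above -0.072 m) or (y of dauber in the frame of new_rack below 0 m and y of wax in the frame of new_rack above 0 m) or (y of dauber in the frame of new_rack below 0.072 m and y of wax in the frame of new_rack above 0.072 m)))) and ((y of pad_wax in the frame of pad_burnisher above 0 m and ((y of wax in the frame of new_rack below -0.072 m and y of burnisher in the frame of new_rack above -0.072 m) or (y of wax in the frame of new_rack below 0 m and y of burnisher in the frame of new_rack above 0 m) or (y of wax in the frame of new_rack below 0.072 m and y of burnisher in the frame of new_rack above 0.072 m))) or (y of pad_wax in the frame of pad_burnisher below 0 m and ((y of burnisher in the frame of new_rack below -0.072 m and y of wax in the frame of new_rack above -0.072 m) or (y of burnisher in the frame of new_rack below 0 m and y of wax in the frame of new_rack above 0 m) or (y of burnisher in the frame of new_rack below 0.072 m and y of wax in the frame of new_rack above 0.072 m)))) and ((y of pad_wax in the frame of pad_jar above 0 m and ((y of wax in the frame of new_rack below -0.072 m and y of jar in the frame of new_rack above -0.072 m) or (y of wax in the frame of new_rack below 0 m and y of jar in the frame of new_rack above 0 m) or (y of wax in the frame of new_rack below 0.072 m and y of jar in the frame of new_rack above 0.072 m))) or (y of pad_wax in the frame of pad_jar below 0 m and ((y of jar in the frame of new_rack below -0.072 m and y of wax in the frame of new_rack above -0.072 m) or (y of jar in the frame of new_rack below 0 m and y of wax in the frame of new_rack above 0 m) or (y of jar in the frame of new_rack below 0.072 m and y of wax in the frame of new_rack above 0.072 m)))) and ((y of pad_dauber in the frame of pad_burnisher above 0 m and ((y of dauber in the frame of new_rack below -0.072 m and y of burnisher in the frame of new_rack above -0.072 m) or (y of dauber in the frame of new_rack below 0 m and y of burnisher in the frame of new_rack above 0 m) or (y of dauber in the frame of new_rack below 0.072 m and y of burnisher in the frame of new_rack above 0.072 m))) or (y of pad_dauber in the frame of pad_burnisher below 0 m and ((y of burnisher in the frame of new_rack below -0.072 m and y of dauber in the frame of new_rack above -0.072 m) or (y of burnisher in the frame of new_rack below 0 m and y of dauber in the frame of new_rack above 0 m) or (y of burnisher in the frame of new_rack below 0.072 m and y of dauber in the frame of new_rack above 0.072 m)))) and ((y of pad_dauber in the frame of pad_jar above 0 m and ((y of dauber in the frame of new_rack below -0.072 m and y of jar in the frame of new_rack above -0.072 m) or (y of dauber in the frame of new_rack below 0 m and y of jar in the frame of new_rack above 0 m) or (y of dauber in the frame of new_rack below 0.072 m and y of jar in the frame of new_rack above 0.072 m))) or (y of pad_dauber in the frame of pad_jar below 0 m and ((y of jar in the frame of new_rack below -0.072 m and y of dauber in the frame of new_rack above -0.072 m) or (y of jar in the frame of new_rack below 0 m and y of dauber in the frame of new_rack above 0 m) or (y of jar in the frame of new_rack below 0.072 m and y of dauber in the frame of new_rack above 0.072 m)))) and ((y of pad_burnisher in the frame of pad_jar above 0 m and ((y of burnisher in the frame of new_rack below -0.072 m and y of jar in the frame of new_rack above -0.072 m) or (y of burnisher in the frame of new_rack below 0 m and y of jar in the frame of new_rack above 0 m) or (y of burnisher in the frame of new_rack below 0.072 m and y of jar in the frame of new_rack above 0.072 m))) or (y of pad_burnisher in the frame of pad_jar below 0 m and ((y of jar in the frame of new_rack below -0.072 m and y of burnisher in the frame of new_rack above -0.072 m) or (y of jar in the frame of new_rack below 0 m and y of burnisher in the frame of new_rack above 0 m) or (y of jar in the frame of new_rack below 0.072 m and y of burnisher in the frame of new_rack above 0.072 m))))); the robot touches nothing.
It fails at once if a thing of the kit is tipped over (more than 0.6 rad) (angle between any of wax, dauber, burnisher, jar's own z axis and vertical above 0.6 rad).
It fails at once if the bone folder is moved more than 20 mm (distance of folder from where it was at the start of the episode above 0.02 m).
It also fails if it takes over 104 s, if anything falls off the work surface, if the arm or the gripper's body presses on something with over 40 N, if the wrist force passes 120 N, or if a joint passes its speed limit or range.

### The arm

A 6-joint arm with a two-finger parallel gripper is mounted at the origin on a cart in front of the work surface, level with it; the furniture and walls round the work are solid. World frame = base frame: x ahead of the robot, y to its left, z up, the work surface at z = 0. Lengths are in m, angles in rad, forces in N, time in s.
With the tool pointing down it reaches from about 0.275 to 0.75 m from the base axis. Payload 10.2 kg.
Tool frame: the origin (TCP) lies between the finger pads; the fingertips stand 11 mm ahead of it and the grasp point (between the pads) lies 8 mm behind it; z points along the fingers, y is the line along which they close (so a half turn about z gives the same grasp; the last joint's range is limited). The gripper opens to 88 mm and grips with 3 to 60 N. Pads are 18 mm wide; open, the fingers measure 123 mm over their backs; the gripper's body (75 mm by 187 mm) begins 45 mm behind the grasp point.
Start: joints at [-1.472, 0.313, 1.498, -0, 1.331, -0.223], TCP at [0.166, -0.498, 0.25] pointing down, gripper open.
Joint ranges: [-2.94, 2.94], [-0.97, 2.17], [0.19, 2.56], [-1.23, 4.37], [0.02, 3.11], [-2.88, 2.88]. Speed limits (rad/s): [2.39, 2.39, 3.01, 3.14, 3.14, 3.14].

### API

Orientations are given as [roll, pitch, yaw] about the fixed x, y, z axes, in that order (R = Rz(yaw) Ry(pitch) Rx(roll)).
In Python, from station import r, hand, solver, vision, job, get_clock, get_joint_positions, get_joint_vel, get_effort, get_tcp_pos, get_eef_rot, get_wrist_force, get_ft_torque, get_finger_gap, get_grasp_force gives the robot as it stands. Calls block until the motion is done:
- r.move_to(position, orientation): joint-space move of the TCP to a pose.
- r.move_linear(position, velocity=0.15, orientation=None, max_force=None): straight line of the TCP; orientation=None keeps the orientation; velocity is the mean speed in m/s. With max_force (N) it stops when the force on the tool has changed by that much, and returns True; else False.
- r.move_j(angles): joint-space move.
- hand.ungrasp() and hand.grasp(f_grip=None): open the fingers fully, or close them until they stop; f_grip is the grip in N (None keeps the last).
- r.pause(seconds).
- solver.ik(position, orientation): joint angles nearest the present ones, or None.
- vision.grab_frame(name): name is "scene" or "top" or "wrist"; returns the picture (480x640x3 uint8, red, green, blue); there is no depth.
- vision.get_calibration(name): a dict with "intrinsics" (3x3 intrinsics, pixels), "world_to_cam" (4x4, takes a point from world to camera coordinates). Camera axes: x right, y down, z forward; pixel columns grow to the right and rows downward; lengths in m; the calibration is good to about 2 mm. A picture is of the moment at which its call begins: read the wrist's pose just before it. get_calibration takes no time and is no camera call; for the wrist camera it gives the pose at the moment of the call.
A pose or a line that the arm cannot do raises r.IKError and nothing moves.
- job.finish_job(): hands the job in; it is judged then, once.
Readings, each from a call of its own:
- get_clock(): time.
- get_joint_positions(): joint angles.
- get_joint_vel(): joint speeds.
- get_effort(): joint torques, N m.
- get_tcp_pos(): TCP position.
- get_eef_rot(): TCP orientation.
- get_wrist_force(): force on the tool from outside, world axes, zero at the start.
- get_ft_torque(): the same for the moment, N m.
- get_finger_gap(): finger opening in m.
- get_grasp_force(): force on a finger pad.
Only numpy, scipy, OpenCV 4.12 (cv2) and the standard library are available. Lean on these libraries where they do the work, as an engineer would, in place of code of your own. Each camera call takes 0.05 s, during which the arm holds its last target. There are 200 camera calls.

## Working session

There is one attempt and no reset: what is moved stays moved. The work goes in short steps, each a Python script; the robot and the scene stay as the last script left them, time stands still between calls to the robot, and variables do not carry over. Pictures are saved under pics/ and viewed, at most 14 in all, crops included, and the job is handed in when it is done.

```bash
mkdir -p pics; ls; python3 - <<'E'
from station import *
import cv2
for n in("top","scene"):
    cv2.imwrite(f"pics/{n}0.png",vision.grab_frame(n)[:,:,::-1])
    c=vision.get_calibration(n);print(n,c["intrinsics"],c["world_to_cam"])
print(get_clock(),get_tcp_pos(),get_eef_rot())
E
```

```text
pics
top [[436.10993722   0.         321.37637973]
 [  0.         436.10993722 241.14878144]
 [  0.           0.           1.        ]] [[-0.00100305 -0.99993182 -0.01163428  0.01679939]
 [-0.99324522  0.00234613 -0.11601045  0.55476425]
 [ 0.11602983  0.01143933 -0.99317985  0.85622996]
 [ 0.          0.          0.          1.        ]]
scene [[552.54903868   0.         320.09278235]
 [  0.         552.54903868 240.98504705]
 [  0.           0.           1.        ]] [[-0.58309462 -0.81235396  0.00903935  0.32677309]
 [-0.40823914  0.2833714  -0.86777961  0.26104896]
 [ 0.70238271 -0.50968784 -0.49686702  0.70871658]
 [ 0.          0.          0.          1.        ]]
0.1 [ 0.16602424 -0.49785688  0.24924606] [-3.14054887e+00 -2.37779230e-04  3.21822021e-01]
```

View pics/top0.png

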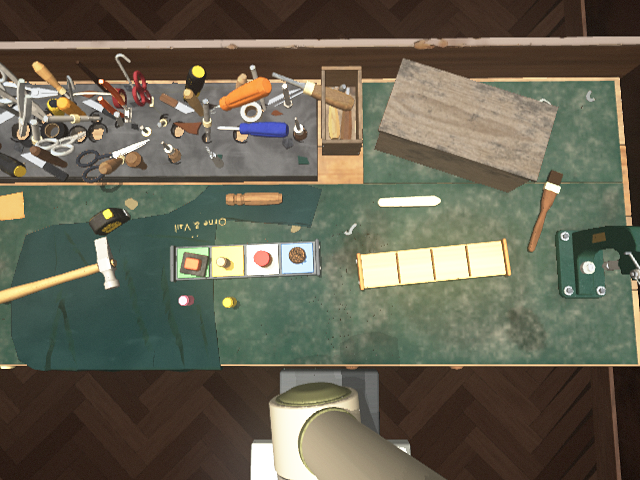

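View pics/scene0.png

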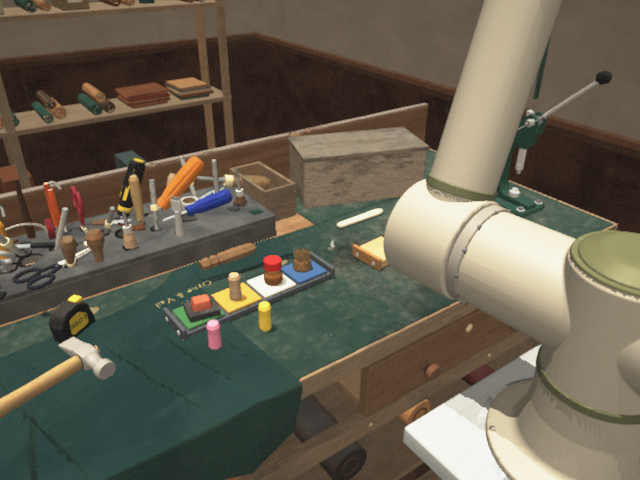

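The top view shows the steel rack at about (172–320, 240–278). From left to right it holds the wax, burnisher, jar and dauber. The new rack is at (358–510, 238–290), and the folder is at (410, 201). A pink and a yellow rod stand in front of the steel rack at (185,300) and (229,302). The scene view confirms the order.

```bash
cat > h.py <<'E'
from station import *
import numpy as np,cv2
def pix2w(uv,z,c):
    K=c["intrinsics"];T=c["world_to_cam"];R,t=T[:3,:3],T[:3,3]
    d=R.T@np.linalg.inv(K)@np.array([*uv,1.]);o=-R.T@t
    return (o+d*(z-o[2])/d[2])[:2]
def w2pix(p,c):
    q=c["world_to_cam"]@np.array([*p,1.]);q=c["intrinsics"]@q[:3];return q[:2]/q[2]
E
python3 - <<'E'
from h import *
im=cv2.imread("pics/top0.png");c=vision.get_calibration("top")
for n,uv,z in[("wax",(192,264.5),.046),("burn",(222.5,262),.066),("jar",(262.5,259),.064),("daub",(298,255.5),.054),
 ("pink",(185,300),.048),("yel",(229,302),.048),("folderL",(379,202),.004),("folderR",(441,201),.004),
 ("nrBL",(361,290),.018),("nrBR",(509,275),.018),("nrTL",(358,254),.026),("nrTR",(506,239),.026)]:
    print(n,pix2w(uv,z,c).round(4))
a=cv2.resize(im[230:315,165:325],None,fx=5,fy=5,interpolation=cv2.INTER_CUBIC)
b=cv2.resize(im[230:300,350:515],None,fx=4.8,fy=4.8,interpolation=cv2.INTER_CUBIC)
cv2.imwrite("pics/za.png",a);cv2.imwrite("pics/zb.png",b)
E
```

```text
wax [0.5068 0.2746]
burn [0.5103 0.2088]
jar [0.5162 0.1308]
daub [0.5237 0.062 ]
pink [0.4364 0.2855]
yel [0.4324 0.1982]
folderL [ 0.6415 -0.1062]
folderR [ 0.6432 -0.2374]
nrBL [ 0.4559 -0.0648]
nrBR [ 0.486  -0.3671]
nrTL [ 0.5289 -0.0589]
nrTR [ 0.5591 -0.3613]
```

View pics/za.png

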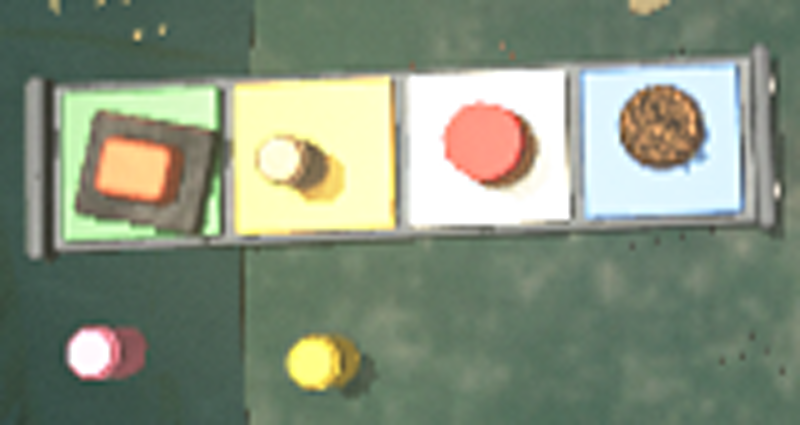

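View pics/zb.png

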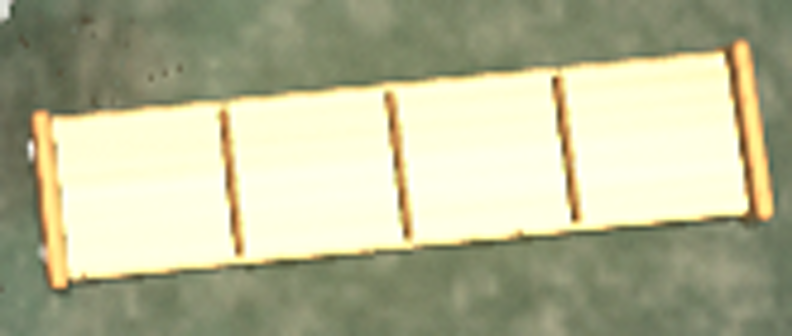

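```bash
python3 - <<'E'
from h import *
c=vision.get_calibration("top")
A=lambda X,Y:(165+(X+.5)/5-.5,230+(Y+.5)/5-.5)
B=lambda X,Y:(350+(X+.5)/4.8-.5,230+(Y+.5)/4.8-.5)
for n,p,z in[("wax",A(134,169),.046),("burn",A(278,160),.066),("jar",A(484,141),.064),("daub",A(661,125),.054),("pink",A(93,352),.048),("yel",A(314,361),.048)]:print(n,pix2w(p,z,c).round(4))
for p in[(232,180),(399,165),(567,148)]:print("strip",pix2w(B(*p),.022,c).round(4))
r.move_to([.45,-.21,.30],[np.pi,0,np.pi/2+.1])
for n,q in[("wn",None),("ws",[.45,.17,.30])]:
    if q: r.move_to(q,[np.pi,0,np.pi/2])
    c=vision.get_calibration("wrist");cv2.imwrite(f"pics/{n}.png",vision.grab_frame("wrist")[:,:,::-1])
    np.savez(f"pics/{n}.npz",**{k:np.array(c[k]) for k in("intrinsics","world_to_cam")})
    print(get_clock(),get_tcp_pos(),get_joint_positions().round(2),c["world_to_cam"].round(3).tolist())
E
```

```text
wax [0.509  0.2759]
burn [0.5111 0.2133]
jar [0.5185 0.133 ]
daub [0.5255 0.0644]
pink [0.4364 0.2891]
yel [0.4328 0.2014]
strip [ 0.5022 -0.1404]
strip [ 0.5085 -0.2115]
strip [ 0.5156 -0.283 ]
1.6583 [ 0.44965727 -0.21082057  0.29978071] [-0.67  0.22  1.49 -0.    1.43 -0.77] [[0.995, 0.098, 0.001, -0.427], [0.093, -0.948, 0.305, -0.299], [0.031, -0.304, -0.952, 0.361], [0.0, 0.0, 0.0, 1.0]]
3.125 [0.45040284 0.16912628 0.29991324] [ 0.12  0.18  1.53 -0.    1.43  0.12] [[1.0, -0.002, 0.001, -0.45], [-0.002, -0.952, 0.305, 0.104], [0.001, -0.305, -0.952, 0.491], [0.0, 0.0, 0.0, 1.0]]
```

View pics/wn.png

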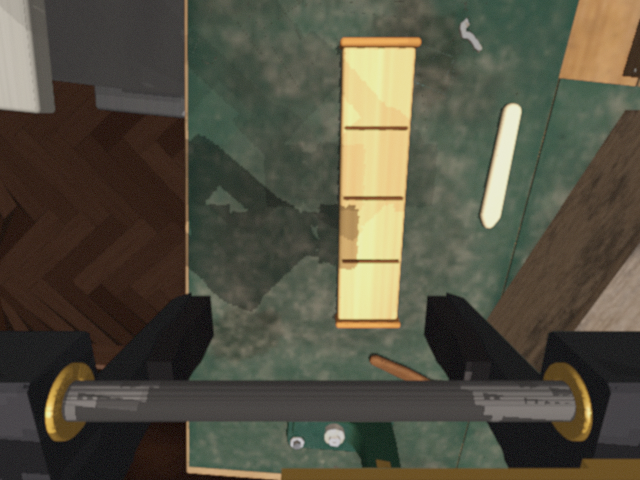

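View pics/ws.png

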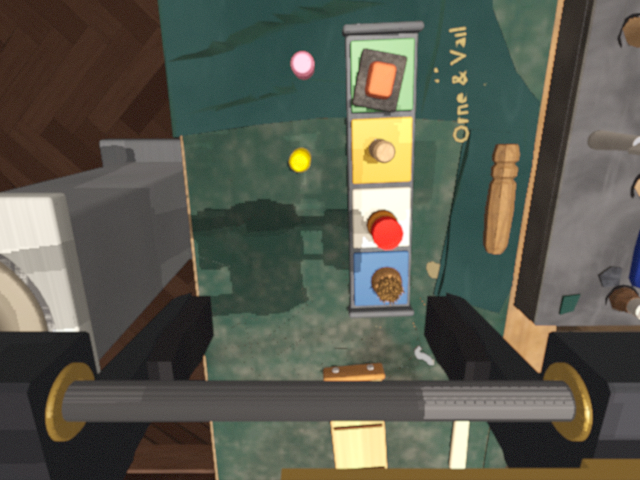

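The wrist views show the new-rack strips centred at about (376,128), (373,198) and (370,261). In the steel rack the wax is at (381,79), the burnisher at (382,151), the jar cap at (387,233) and the dauber at (387,284). The pink rod is at (302,64) and the yellow one at (300,160).

```bash
python3 - <<'E'
from h import *
c=dict(np.load("pics/wn.npz"))
for p in[(376.5,128),(373,198),(370,261)]:print("strip",pix2w(p,.022,c).round(4))
c=dict(np.load("pics/ws.npz"))
for n,p,z in[("wax",(381.5,79.5),.046),("waxbaseTL",(360,50),.030),("waxbaseTR",(407,60),.030),("waxbaseBR",(396,112),.030),("waxbaseBL",(355,103),.03),("burn",(383,151.5),.066),("jar",(387,234),.064),("daub",(387.5,285),.054),("pink",(303,64),.048),("yel",(300,160),.048)]:print(n,pix2w(p,z,c).round(4))
E
```

```text
strip [ 0.5014 -0.1397]
strip [ 0.5078 -0.2111]
strip [ 0.5145 -0.2823]
wax [0.5082 0.2783]
waxbaseTL [0.4893 0.3051]
waxbaseTR [0.5338 0.2965]
waxbaseBR [0.5262 0.25  ]
waxbaseBL [0.4859 0.2583]
burn [0.5095 0.2154]
jar [0.5176 0.1357]
daub [0.5229 0.0765]
pink [0.4365 0.2912]
yel [0.4324 0.2059]
```

```bash
cat >> h.py <<'E'
PSI=.094;C=np.array([.5082,-.2113])
def slot(y): return C+y*np.array([-np.sin(PSI),np.cos(PSI)])
def O(d): return [np.pi,0,np.pi/2+d]
def pick(xy,d,z,f=15,hi=.16):
    r.move_to([*xy,hi],O(d))
    r.move_linear([*xy,z],.12,max_force=15)
    hand.grasp(f); g=get_finger_gap(); r.move_linear([*xy,hi],.15)
    print("gap",g,"after lift",get_finger_gap(),get_grasp_force(),get_clock())
def place(xy,d,z,hi=.16):
    r.move_to([*xy,hi],O(d))
    hit=r.move_linear([*xy,z],.10,max_force=6)
    print("hit",hit,get_tcp_pos().round(4)); hand.ungrasp()
    r.move_linear([*xy,hi],.2); print(get_clock())
E
python3 - <<'E'
from h import *
pick([.510,.2145],-.4,.035)
place(slot(-.036),PSI,.0355)
cv2.imwrite("pics/p1.png",vision.grab_frame("top")[230:315,165:515,::-1])
E
```

```text
gap 0.02051368237946541 after lift 0.020247858867890035 14.999858178198338 7.0
hit False [ 0.5119 -0.2473  0.0361]
11.9333
```

```bash
python3 - <<'E'
from h import *
pick([.5085,.277],np.pi/2-.135,.045,f=20)
place(slot(-.108),PSI,.0455)
r.move_to([.52,.10,.16],O(.04))
c=vision.get_calibration("wrist");cv2.imwrite("pics/wd.png",vision.grab_frame("wrist")[:,:,::-1])
np.savez("pics/wd.npz",**{k:np.array(c[k]) for k in("intrinsics","world_to_cam")})
cv2.imwrite("pics/s2.png",vision.grab_frame("scene")[:,:,::-1])
E
```

```text
gap 0.029623106805626354 after lift 0.029313250407373332 19.61087405537228 16.8333
hit False [ 0.5186 -0.319   0.0461]
21.95
```

View pics/wd.png

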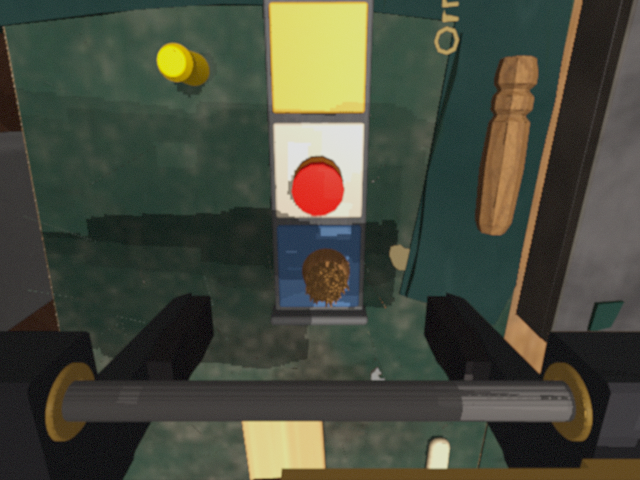

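The jar cap is centred at (318,189). The dauber blob spans v 249–303, centred at u≈326. The burnisher and wax pads are clear.

```bash
python3 - <<'E'
from h import *
c=dict(np.load("pics/wd.npz"))
print("jar",pix2w((318,189),.064,c))
print("daub blob",pix2w((326.5,276),.040,c),"far foot edge",pix2w((326,249),.018,c),"near top edge",pix2w((326,304),.054,c))
print("pad blue edges",pix2w((320,222),.018,c),pix2w((320,309),.018,c))
E
```

```text
jar [0.5183372  0.13603607]
daub blob [0.52680505 0.07048924] far foot edge [0.52633133 0.08289036] near top edge [0.52683159 0.05587552]
pad blue edges [0.5210451  0.10348547] [0.52384486 0.0331223 ]
```

```bash
python3 - <<'E'
from h import *
pick([.526,.067],.04,.033,f=12)
place(slot(.108),PSI,.0345)
pick([.518,.1345],.04,.035,f=15)
place(slot(.036),PSI,.0355)
r.move_to([.43,-.16,.32],O(PSI))
c=vision.get_calibration("wrist");cv2.imwrite("pics/wf.png",vision.grab_frame("wrist")[:,:,::-1])
np.savez("pics/wf.npz",**{k:np.array(c[k]) for k in("intrinsics","world_to_cam")})
r.move_to([.30,.1,.3],O(0))
im=vision.grab_frame("top")[:,:,::-1]
cv2.imwrite("pics/tf.png",cv2.resize(im[225:305,350:515],None,fx=4.8,fy=4.8,interpolation=cv2.INTER_CUBIC))
print(get_clock())
E
```

```text
gap 0.035433708722802895 after lift 0.035524038862605925 12.000023871660233 26.9083
hit False [ 0.4984 -0.1039  0.035 ]
30.7083
gap 0.032797732375285875 after lift 0.03286995060319818 14.999840787495486 34.7083
hit False [ 0.5051 -0.1756  0.036 ]
38.975
40.9417
```

View pics/tf.png

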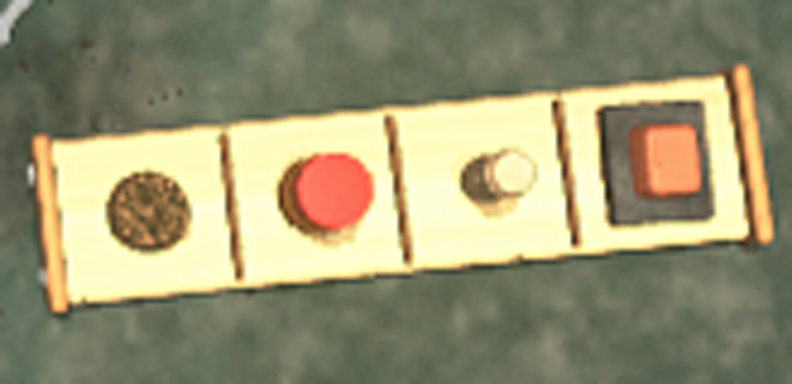

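View pics/wf.png

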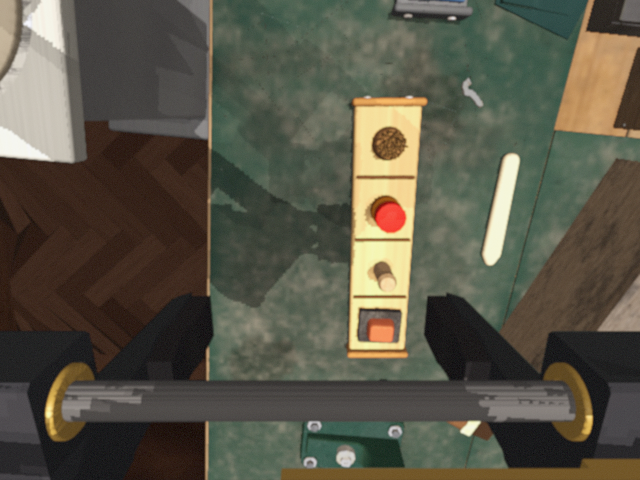

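Both pictures show dauber, jar, burnisher and wax from left to right, upright between the strips. I'll check the positions, then hand in.

```bash
python3 - <<'E'
from h import *
c=vision.get_calibration("top");ok=True
for n,X,Y,z,y in[("daub",149,210,.054,.108),("jar",334,191,.064,.036),("burn",514,174,.066,-.036),("wax",671,160,.046,-.108)]:
    d=pix2w((350+(X+.5)/4.8-.5,225+(Y+.5)/4.8-.5),z,c)-C
    e=np.array([[np.cos(PSI),np.sin(PSI)],[-np.sin(PSI),np.cos(PSI)]])@d-[0,y]
    print(n,e.round(4));ok&=bool(abs(e).max()<.01)
if ok: print(job.finish_job())
E
```

```text
daub [0.0002 0.0027]
jar [0.0003 0.0005]
burn [ 0.0001 -0.0002]
wax [0.0005 0.0004]
the job is handed in; nothing more can be done
None
```

The four things now stand upright in the wooden rack in reverse order (dauber, jar, burnisher, wax from left to right), each measured within 3 mm of the middle of its place. Everything is released, the bone folder was left alone, and the job was handed in at about 41 s.

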